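# Close the gas-dryer housing with its tab-locked cap

### The job

Close the gas-dryer housing: lift its cap out of the dock, set it fully down in the housing's mouth with its two teeth in the two open slots, and let go. Then take it again by its two side tabs, squeeze them together, turn the cap clockwise (seen from above) a sixth of a turn, in line with the two dots on the rim, and let go so that both tabs spring out and lock it, still fully down. Leave the jar, tube cutter, timer and carton where they are.

Things in the scene. Friction and masses are not known exactly. Their poses are not given: they have to be found in the camera images.
- housing: Fixed aluminium gas-dryer housing: square dark foot plate 110 x 110 x 8 mm, round body 92 mm across, rim 60 mm above the bench, two hose ports low at its +x and -x. Round mouth in the top, 64 mm across, 14 mm deep; in its wall two open slots (see slot_a) and two roofed lock pockets at the housing's +x and -x, each marked by a small dark dot on the rim. Origin: centre of the underside; z up.
- mouth (a point): Centre of the mouth's floor, 46 mm above the bench, on the housing's axis; axes as the housing's. The seated cap's origin lies here.
- slot_a (a point): Top of an open slot in the mouth's wall, at rim height, 36 mm from the housing's axis. Slot: 17 mm wide, full mouth depth, reaching 40 mm from the axis, at 60 degrees counter-clockwise (from above) from the housing's +x.
- slot_b (a point): Top of the other, equal slot across the mouth, 60 degrees counter-clockwise from the housing's -x.
- cap: Loose white cap, about 0.17 kg: disc 60 mm across, 12 mm thick, chamfered below (2 mm play all round in the mouth). Origin: centre of the disc's underside; z up, x through both tabs; half a turn about z gives the same shape. A central rib stands on it: 28 mm along x, 16 mm thick along y, z = 12 to 46 mm. At +x and -x stand two grey spring tabs, each above a steel tooth (see tab_a).
- tab_a (a joint): How far the tab at the cap's +x is pressed in: 0 m free, 0.006 m fully in; its spring pushes back with 2 N at 0 to 6.3 N fully in. With both fully in the cap turns freely in the mouth; released in line with the lock pockets, the teeth spring into them.
- tab_b (a joint): The same for the tab at the cap's -x.
- tab_mid (a point): Point on the cap's axis, 30 mm above its origin, midway between the tabs. Tabs: 24 mm wide along y, z = 13 to 40 mm; outer faces 60 mm apart free, 48 mm squeezed. Teeth: 11 mm wide, z = 2 to 8 mm, reach 36 mm from the axis when free, flush with the disc when squeezed fully. Teeth out, the cap enters only in the slots (4 degrees of play each way) and cannot turn.
- dock: Grey plastic dock fixed to the bench, 120 x 80 mm, holding the cap at the start: base 10 mm thick (the cap rests on it) and, beyond each tab, an upright cheek rising to 54 mm above the bench, inner face 40 mm from the centre along the dock's x, leaving no room for fingers outside the tabs. The cap's x lies along the dock's x to 4 degrees. Origin: centre of the underside; z up.
- sample_jar: Bystander: sample jar with pale screw cap, 48 mm across, 82 mm high; origin at the centre of its underside.
- tube_cutter: Bystander: small tube cutter lying flat, 28 x 88 x 16 mm; origin at the centre of its underside.
- bench_timer: Bystander: upright bench timer, 24 x 64 x 58 mm; origin at the centre of its underside.
- carton: Bystander: small carton, 44 x 66 x 40 mm; origin at the centre of its underside.
Things that resemble listed ones, but are neither listed nor needed, are in the scene too. What is shaped like the cap but blue is not meant.

How it is judged:
On the way, in this order (a step that is already met when the one before it is completed fails the run):
1. the cap stands fully down in the mouth with its teeth in the open slots, let go (horizontal distance between cap and mouth below 0.004 m and z of cap in the frame of mouth below 0.003 m and angle between cap's own z axis and vertical below 0.06 rad and angle between the x axis of cap and the x axis of housing, either way round between 0.9 and 1.19 rad and contact force between the fingers and cap below 0.3 N), for 0.2 s.
2. both tabs are squeezed in with the cap seated and turned at least part of the way towards the lock (horizontal distance between cap and mouth below 0.004 m and z of cap in the frame of mouth below 0.003 m and angle between cap's own z axis and vertical below 0.06 rad and value of joint each of tab_a, tab_b above 0.004 m and angle between the x axis of cap and the x axis of housing, either way round below 0.75 rad), for 0.05 s.
At the end, for the whole second after the job is handed in: The cap sits fully down in the housing's mouth (within 3 mm of the floor, 4 mm of the axis, upright), in line with the locked dots within 8 degrees, both tabs sprung out to within 2 mm of free, at rest and let go; the four bystanders within 30 mm of where they stood (horizontal distance between cap and mouth below 0.004 m and z of cap in the frame of mouth below 0.003 m and angle between cap's own z axis and vertical below 0.06 rad and angle between the x axis of cap and the x axis of housing, either way round below 0.14 rad and value of joint each of tab_a, tab_b below 0.002 m and linear speed of cap below 0.02 m/s); the robot touches nothing.
It fails at once if a bystander is moved more than 30 mm (distance of any of sample_jar, tube_cutter, bench_timer, carton from where it was at the start of the episode above 0.03 m).
It fails at once if the seated cap is turned the wrong way (counter-clockwise) (horizontal distance between cap and mouth below 0.004 m and z of cap in the frame of mouth below 0.003 m and angle between cap's own z axis and vertical below 0.06 rad and angle between the x axis of cap and the x axis of housing, either way round above 1.3 rad).
It also fails if it takes over 64 s, if anything falls off the work surface, if the arm or the gripper's body presses on something with over 40 N, if the wrist force passes 120 N, or if a joint passes its speed limit or range.

### The arm

A 7-joint arm with a two-finger parallel gripper is mounted at the origin on a cart in front of the work surface, level with it; the furniture and walls round the work are solid. World frame = base frame: x ahead of the robot, y to its left, z up, the work surface at z = 0. Lengths are in m, angles in rad, forces in N, time in s.
With the tool pointing down it reaches from about 0.425 to 0.825 m from the base axis. Payload 3.6 kg.
Tool frame: the origin (TCP) lies midway between the tips of the shut fingers; the grasp point (between the pads) lies manip.grasp_offset behind it (manip.grasp_offset is the distance from the TCP to the grasp point, in m); z points along the fingers, y is the line along which they close (so a half turn about z gives the same grasp; the last joint's range is limited). The gripper opens to 85 mm and grips with 20 to 120 N. Pads are 22 mm wide; open, the fingers measure 114 mm over their backs; the gripper's body (76 mm by 85 mm) begins 54 mm behind the grasp point. The pads swing forward as they close: fully open they stand 13 mm farther back than shut.
Start: joints at [1.312, 0.615, -0.013, 1.423, 0.008, 1.103, -0.04], TCP at [0.149, -0.633, 0.231] pointing down, gripper open.
Joint ranges: [-3.12, 3.12], [-0.3, 2.06], [-1.34, 1.32], [0.26, 2.42], [-1.36, 4.5], [0.01, 1.98], [-2.84, 2.84]. Speed limits (rad/s): [2.79, 2.79, 3.14, 3.14, 3.14, 3.14, 3.14].

### API

Orientations are given as a unit quaternion [x, y, z, w].
In Python, from station import read_state, vision, ticket, manip gives the robot as it stands.
- The arm moves only by the shell command python3 -m jog 'ROWS' [OPENING] [FORCE]. ROWS is a JSON object of lists of equal length, an entry for each row: "dp": the shift along the tool's x, y, z in cm, a list of three; "twist": the turn, a rotation vector about the tool's x, y, z in rad, a list of three. A call has exactly 8 rows; each row is the pose to reach, as a shift and turn from the pose commanded when the call began, along the tool's axes at that moment; what a row does not reach only later rows make up. A row lasts 1/8 s, in which the tool goes at most 62.5 mm and 10.7 degrees, less where a joint would pass 70% of its speed; a pose out of reach is approached as far as the arm can. A call with a gripper value outside its range is refused whole. OPENING is the finger opening in cm, from 0 to 8.54, set as the call begins (- or left out, the last holds). The fingers move at their own pace and stop on an object; FORCE is the grip in N (left out, the last holds). Time passes only in rows, so rows that repeat a pose let the fingers close, or fill a call up. It gives the time, the measured TCP pose, the force, the opening and the grip force at its end, in the units of the state.
- read_state(): the state, without advancing time (a new reading comes with each control period).
- vision.camera(name): name is "side" or "top"; returns a dict with "frame" (420x560x3 uint8, red, green, blue), "depth" (420x560 float32, m along the optical axis (not along the pixel's ray), 0 where there is no reading), "fx", "fy", "cx", "cy" (pixels), "distortion" ([k1, k2, p1, p2, k3] as OpenCV has them; the pictures are not rectified), "rvec" (rotation vector, rad) and "tvec" (3), from world to camera coordinates, as OpenCV has them. Camera axes: x right, y down, z forward; pixel columns grow to the right and rows downward; lengths in m; the calibration is good to about 2 mm. A picture is of the moment at which its call begins.
- ticket.job_done(): hands the job in; it is judged then, once.
The state is a dict: "clock": time; "joint_pos": joint angles; "joint_velocities": joint speeds; "effort": joint torques, N m; "eef_pos": TCP position; "orientation": TCP orientation; "contact_force": force on the tool from outside, world axes, zero at the start; "wrist_torque": the same for the moment, N m; "finger_gap": finger opening in m; "gripper_force": force on a finger pad.
Only numpy, scipy, OpenCV 4.12 (cv2) and the standard library are available. Lean on these libraries where they do the work, as an engineer would, in place of code of your own. Each camera call takes 0.05 s, during which the arm holds its last target. There are 200 camera calls.

## Working session

There is one attempt and no reset: what is moved stays moved. The work goes in short steps, Python scripts to look and compute and a shell command to move; the robot and the scene stay as the last step left them, time stands still between calls to the robot, and variables do not carry over. Pictures are saved under pics/ and viewed, at most 12 in all, crops included, and the job is handed in when it is done.

```bash
mkdir -p pics; cat > h.py <<'E'
import numpy as np,cv2
from station import read_state,vision,ticket,manip
from scipy.spatial.transform import Rotation as R
def snap(n):
    c=vision.camera(n); c['K']=np.array([[c['fx'],0,c['cx']],[0,c['fy'],c['cy']],[0,0,1]]); c['D']=np.array(c['distortion'],float)
    c['R']=cv2.Rodrigues(np.array(c['rvec'],float))[0]; c['t']=np.array(c['tvec'],float).ravel(); return c
def cloud(c):
    h,w=c['depth'].shape; u,v=np.meshgrid(np.arange(w),np.arange(h))
    p=cv2.undistortPoints(np.stack([u,v],-1).reshape(-1,1,2).astype(float),c['K'],c['D']).reshape(h,w,2)
    P=np.dstack([p,np.ones((h,w))])*c['depth'][...,None]
    return (P-c['t'])@c['R']
def atz(c,uv,z):
    p=cv2.undistortPoints(np.array(uv,float).reshape(-1,1,2),c['K'],c['D']).reshape(-1,2)
    d=np.c_[p,np.ones(len(p))]@c['R']; o=-c['R'].T@c['t']
    return o+d*((z-o[2])/d[:,2])[:,None]
def proj(c,P): return cv2.projectPoints(np.array(P,float).reshape(-1,1,3),c['R'],c['t'],c['K'],c['D'])[0].reshape(-1,2)
def save(c,name,box=None,s=1):
    f=c['frame'][...,::-1]
    if box: f=f[box[1]:box[3],box[0]:box[2]]
    cv2.imwrite('pics/'+name,cv2.resize(f,None,fx=s,fy=s,interpolation=cv2.INTER_CUBIC))
E
python3 - <<'E'
from h import *
for n in('top','side'):
    c=snap(n); save(c,n+'1.png',s=1.4); np.savez(n+'1.npz',**{k:v for k,v in c.items()})
s=read_state(); print(s,manip.grasp_offset)
E
```

```text
{'clock': 0.1, 'joint_pos': array([ 1.3124779 ,  0.6157769 , -0.01261924,  1.42478659,  0.00810122,
        1.10342677, -0.04039375]), 'joint_velocities': array([-0.00077136, -0.00345799,  0.00055674, -0.00278773,  0.00055077,
       -0.00130885,  0.00154758]), 'effort': array([ 1.50924909e-03, -4.70381320e+01,  2.60860920e-01, -1.71571112e+01,
        1.02415716e-02,  5.84662543e-03,  1.23367676e-05]), 'eef_pos': array([ 0.14918314, -0.63191335,  0.23026772]), 'orientation': array([ 9.93285031e-01,  1.15686947e-01, -1.50660150e-04, -1.16402569e-03]), 'contact_force': array([0.19581955, 0.21397353, 0.50038406]), 'wrist_torque': array([ 0.03525891, -0.00516525, -0.0250149 ]), 'gripper_force': 0.0, 'finger_gap': 0.08550435971836483} 0.0187
```

View pics/top1.png

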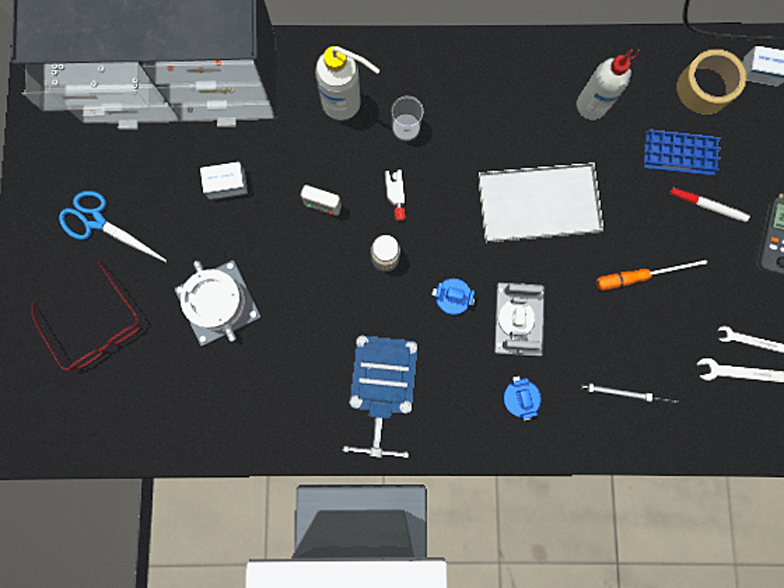

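View pics/side1.png

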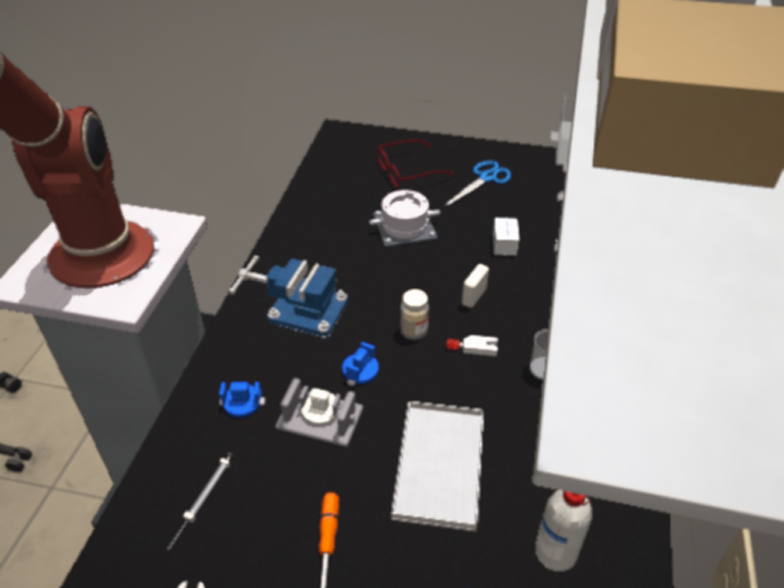

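Top view (1.4x pixels): the dock with the white cap is at (520,318) and the housing at (212,297). There are two blue look-alikes at (455,296) and (522,398). The white one in the grey dock fits the description. The jar is at (385,252), the timer at (320,199), the cutter at (397,195) and the carton at (222,180). I'll crop to confirm and measure.

```bash
python3 - <<'E'
from h import *
c=dict(np.load('top1.npz')); P=cloud(c); f=c['frame']
a=f[190:265,335:410]; b=f[175:255,110:200]
A=cv2.resize(a[...,::-1],(560,560),interpolation=cv2.INTER_CUBIC)[:,:400+160]
cv2.imwrite('pics/crop1.png',np.hstack([cv2.resize(a[...,::-1],(390,390),interpolation=2),cv2.resize(b[...,::-1],(405,360),interpolation=2)[:390] if 0 else cv2.resize(b[...,::-1],(405,390),interpolation=2)]))
print(-c['R'].T@c['t'])
def reg(x0,x1,y0,y1): 
    return P[y0:y1,x0:x1].reshape(-1,3)
d=reg(345,400,195,260)
for lo,hi in((.005,.015),(.018,.026),(.046,.053),(.0535,.06)):
    m=d[(d[:,2]>lo)&(d[:,2]<hi)]; print('dock',lo,len(m),m[:,:2].min(0),m[:,:2].max(0),m.mean(0) if len(m) else 0, cv2.minAreaRect(m[:,:2].astype(np.float32)*1000) if len(m) else 0)
h=reg(115,195,178,255)
for lo,hi in((.005,.011),(.04,.05),(.057,.064)):
    m=h[(h[:,2]>lo)&(h[:,2]<hi)]; print('hous',lo,len(m),m.mean(0),cv2.minAreaRect(m[:,:2].astype(np.float32)*1000),cv2.minEnclosingCircle(m[:,:2].astype(np.float32)*1000))
E
```

```text
[ 0.40440007 -0.05464518  1.17299347]
dock 0.005 766 [ 0.46446373 -0.35934995] [ 0.616621 -0.231667] [ 0.5330062  -0.28955481  0.00957371] ((538.9471435546875, -298.12811279296875), (148.89671325683594, 130.2121124267578), 2.9252591133117676)
dock 0.018 342 [ 0.47975403 -0.31679097] [ 0.58696896 -0.25177743] [ 0.53761342 -0.27948704  0.02178757] ((532.81103515625, -282.6307678222656), (62.21324920654297, 105.54046630859375), 86.05577087402344)
dock 0.046 200 [ 0.48445496 -0.31709595] [ 0.59031946 -0.25761635] [ 0.53448593 -0.28363941  0.05059523] ((537.6949462890625, -288.4516906738281), (55.9703369140625, 104.15621948242188), 86.52217864990234)
dock 0.0535 192 [ 0.48637081 -0.31862361] [ 0.58948277 -0.25852096] [ 0.53882275 -0.28625885  0.05560153] ((537.2901611328125, -287.7080993652344), (55.01003646850586, 103.30867767333984), 85.78224182128906)
hous 0.005 548 [0.55967191 0.20518371 0.00761686] ((566.9620971679688, 224.2181396484375), (185.79733276367188, 179.2189178466797), 89.7794189453125) ((574.0662841796875, 219.49061584472656), 120.76067352294922)
hous 0.04 715 [0.56683347 0.22063048 0.04542027] ((565.93505859375, 213.0930938720703), (85.19159698486328, 83.73487091064453), 34.316490173339844) ((564.817626953125, 216.62184143066406), 45.95371627807617)
hous 0.057 579 [0.56720925 0.21962077 0.05990036] ((567.3175048828125, 220.3206787109375), (92.6678466796875, 92.67170715332031), 13.898894309997559) ((567.4547119140625, 220.14239501953125), 47.74821853637695)
```

View pics/crop1.png

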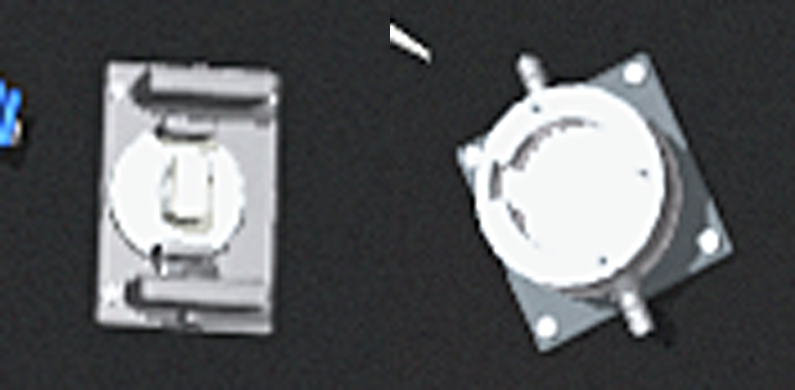

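The crop shows the white cap in the dock at crop (187,190) with both tabs near the cheeks. On the housing, the ports run (527,68) to (645,310) and the lock dots sit at (536,106) and (604,260). One slot is at the left, (495,180). I'll fit the poses and check them with overlays in both cameras.

```bash
cat > fit.py <<'E'
from h import *
def circ(cx,cy,z,r,n=60):
    t=np.linspace(0,2*np.pi,n); return np.c_[cx+r*np.cos(t),cy+r*np.sin(t),np.full(n,z)]
def box(cx,cy,yaw,x0,x1,y0,y1,z):
    p=np.array([[x0,y0],[x1,y0],[x1,y1],[x0,y1],[x0,y0]])/1000; c_,s=np.cos(yaw),np.sin(yaw)
    return np.c_[cx+p[:,0]*c_-p[:,1]*s, cy+p[:,0]*s+p[:,1]*c_, np.full(5,z)]
def overlay(c,curves,b,s):
    f=cv2.resize(c['frame'][b[1]:b[3],b[0]:b[2],::-1],None,fx=s,fy=s,interpolation=cv2.INTER_CUBIC)
    for k,col in curves:
        q=(proj(c,k)-[b[0],b[1]]+.5)*s-.5; cv2.polylines(f,[np.round(q*8).astype(np.int32)],False,col,1,cv2.LINE_AA,3)
    return f
def houscurves(hx,hy,yaw):
    return [(circ(hx,hy,.06,.046),(0,0,255)),(circ(hx,hy,.06,.032),(0,255,0)),(box(hx,hy,yaw,-55,55,-55,55,.008),(0,255,255)),
     (box(hx,hy,yaw+np.pi/3,32,40,-8.5,8.5,.06),(255,0,255)),(box(hx,hy,yaw+np.pi/3,-40,-32,-8.5,8.5,.06),(255,0,255)),
     (box(hx,hy,yaw,38,44,0,0,.06),(255,0,0)),(box(hx,hy,yaw,-44,-38,0,0,.06),(255,0,0))]
def capcurves(x,y,yaw,z0):
    return [(circ(x,y,z0+.012,.03),(0,0,255)),(box(x,y,yaw,-14,14,-8,8,z0+.046),(0,255,0)),
      (box(x,y,yaw,24,30,-12,12,z0+.04),(255,0,255)),(box(x,y,yaw,-30,-24,-12,12,z0+.04),(255,0,255))]
E
python3 - <<'E'
from fit import *
T=dict(np.load('top1.npz')); S=dict(np.load('side1.npz'))
X=np.array([[645,55],[735,248],[543,350],[458,150]],float)
uv=np.c_[110+(X[:,0]-390+.5)/4.5-.5,175+(X[:,1]+.5)/4.875-.5]
W=atz(T,uv,.008)[:,:2]; print('foot',W.mean(0),[np.degrees(np.arctan2(*(W[i]-W[j])[::-1])) for i,j in((0,1),(3,2),(0,3),(1,2))])
D=np.array([[107,60],[280,72],[272,335],[95,325]],float); ud=np.c_[335+(D[:,0]+.5)/5.2-.5,190+(D[:,1]+.5)/5.2-.5]
V=atz(T,ud,.010)[:,:2]; print('dock',V.mean(0),[np.degrees(np.arctan2(*(V[i]-V[j])[::-1])) for i,j in((0,3),(1,2))])
for n,c in(('top',T),('side',S)):
    P=cloud(c).reshape(-1,3)
    m=P[(np.hypot(P[:,0]-.537,P[:,1]+.287)<.025)&(P[:,2]>.051)&(P[:,2]<.062)]
    print(n,'rib',len(m),m.mean(0),cv2.minAreaRect((m[:,:2]*1000).astype(np.float32)))
    m=P[(np.hypot(P[:,0]-.567,P[:,1]-.22)<.06)&(P[:,2]>.056)&(P[:,2]<.065)]
    r=np.hypot(*(m[:,:2]-[.567,.22]).T)
    m=m[r>.033]; print(n,'rim',len(m),m.mean(0),cv2.minEnclosingCircle((m[:,:2]*1000).astype(np.float32)))
hx,hy=W.mean(0);yaw=np.radians(26.5)
cc=(*V.mean(0),np.radians(-3.5),.010)
r1=np.hstack([overlay(T,houscurves(.567,.220,yaw),(112,172,192,252),5)[:400,:400],overlay(T,capcurves(*cc),(335,190,415,260),5)[:350].copy() if 0 else overlay(T,capcurves(*cc),(333,188,413,268),5)])
cv2.imwrite('pics/ov1.png',r1[:, :800])
p=proj(S,[[.567,.22,.06],[.537,-.287,.03]]).astype(int); bs=[(a-30,b-28,a+30,b+28) for a,b in p]
cv2.imwrite('pics/ov2.png',np.hstack([overlay(S,houscurves(.567,.220,yaw),bs[0],6.6),overlay(S,capcurves(*cc),bs[1],6.6)]))
E
```

```text
foot [0.56736196 0.21918551] [np.float64(27.67366504383448), np.float64(26.342840998025338), np.float64(-63.88850426574278), np.float64(-63.39541333246726)]
dock [ 0.53824635 -0.28887071] [np.float64(-4.1632986638124425), np.float64(-3.948473442745039)]
top rib 83 [ 0.53712394 -0.28013275  0.0555987 ] ((536.7901000976562, -279.3960876464844), (15.205855369567871, 27.400407791137695), 87.25833129882812)
top rim 626 [0.56748719 0.22036432 0.05974378] ((567.4547729492188, 220.1424102783203), 47.748252868652344)
side rib 93 [ 0.5379776  -0.28205013  0.05599303] ((533.2760620117188, -279.89825439453125), (18.03925323486328, 40.05985641479492), 86.2387924194336)
side rim 290 [0.57127762 0.21923632 0.06104031] ((570.2529296875, 219.6913299560547), 49.991939544677734)
```

View pics/ov1.png

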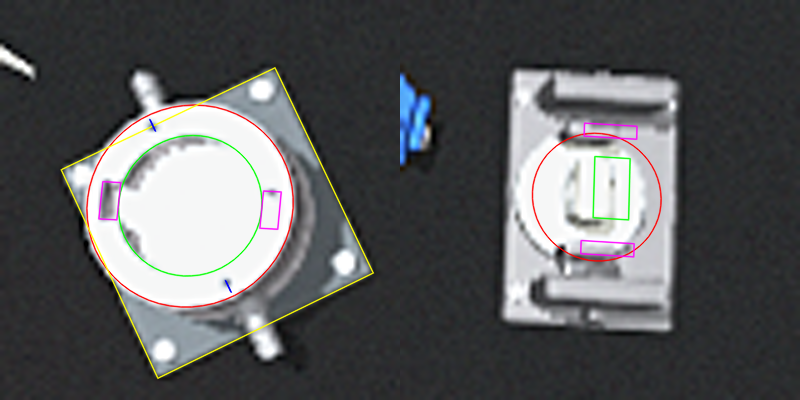

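View pics/ov2.png

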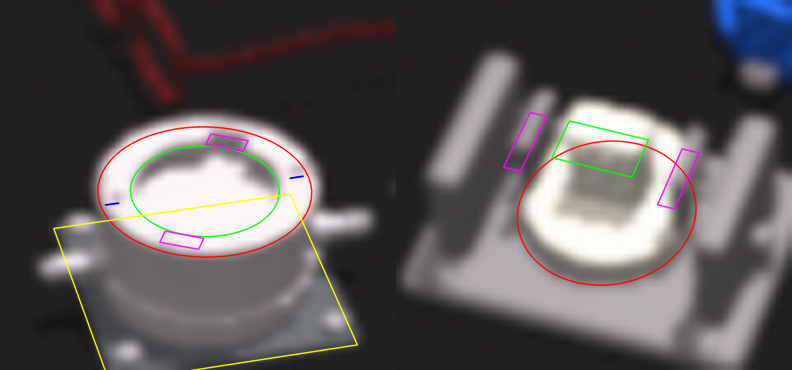

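The top overlay fits the housing well: centre (0.567, 0.220), yaw about 26.5°, slots along about 86.5°. The dock-centred cap model is off. The real cap disc sits 18 px left of it, so the cap is at about (0.537, -0.280), which agrees with the rib depth points. Next I approach the rib.

```bash
cat >> h.py <<'E'
def to(x,y,z,ydeg):
    "dp(cm), twist for TCP target, pointing down with tool y at world angle ydeg"
    s=read_state(); R0=R.from_quat(s['orientation']); a=np.radians(ydeg)
    yv=np.array([np.cos(a),np.sin(a),0]); zv=np.array([0,0,-1.]); T=R.from_matrix(np.c_[np.cross(yv,zv),yv,zv])
    dp=R0.inv().apply(np.array([x,y,z])-s['eef_pos'])*100; tw=(R0.inv()*T).as_rotvec()
    yy=R0.apply([0,1,0]); print('now',s['eef_pos'].round(4),'yaw',np.degrees(np.arctan2(yy[1],yy[0])).round(2),'q7',s['joint_pos'][6].round(2),'t',s['clock'])
    print('dp',dp.round(2),'tw',tw.round(4))
E
python3 -c "
from h import *
to(.537,-.280,.13,-93.5)"
```

```text
now [ 0.1492 -0.6319  0.2303] yaw -76.71 q7 -0.04 t 0.1
dp [ 45.83 -25.31  10.08] tw [-0.0023  0.0004  0.293 ]
```

```bash
python3 -m jog '{"dp":[[5,-2.7,0],[10,-5.5,0],[15.5,-8.5,0],[21,-11.6,0],[27,-14.8,0],[33,-18,0],[38,-21,2],[43,-23.8,4]],"twist":[[0,0,0.03],[0,0,0.07],[0,0,0.11],[0,0,0.15],[0,0,0.19],[0,0,0.23],[0,0,0.26],[0,0,0.293]]}' 5 30; python3 -c "
from h import *
to(.537,-.280,.08,-93.5)"
```

```text
clock: 1.1
eef_pos: [0.5085, -0.3062, 0.1938]
orientation: [1.0, -0.031, 0.0, 0.0]
contact_force: [1.3, -0.1, -0.2]
finger_gap: 0.05
gripper_force: 0.0
now [ 0.5085 -0.3062  0.1938] yaw -93.56 q7 -1.11 t 1.1
dp [ 2.67 -2.79 11.38] tw [ 0.0003 -0.0006 -0.0011]
```

```bash
python3 -m jog '{"dp":[[1,-1,2],[2,-2,4],[2.67,-2.79,6],[2.67,-2.79,8],[2.67,-2.79,10],[2.67,-2.79,11.4],[2.67,-2.79,11.4],[2.67,-2.79,11.4]],"twist":[[0,0,0],[0,0,0],[0,0,0],[0,0,0],[0,0,0],[0,0,0],[0,0,0],[0,0,0]]}'; python3 -c "
from h import *
to(.537,-.280,.0275,-93.5)
c=snap('side');p=proj(c,[.537,-.28,.06])[0].astype(int)
save(c,'s3.png',(p[0]-50,p[1]-45,p[0]+50,p[1]+35),7)"
```

```text
clock: 2.1
eef_pos: [0.5359, -0.282, 0.0807]
orientation: [1.0, -0.031, 0.001, 0.0]
contact_force: [0.4, 0.5, -0.4]
finger_gap: 0.0502
gripper_force: 0.0
now [ 0.5359 -0.282   0.0807] yaw -93.53 q7 -1.16 t 2.1
dp [ 0.09 -0.21  5.32] tw [ 0.0006 -0.0012 -0.0006]
```

View pics/s3.png

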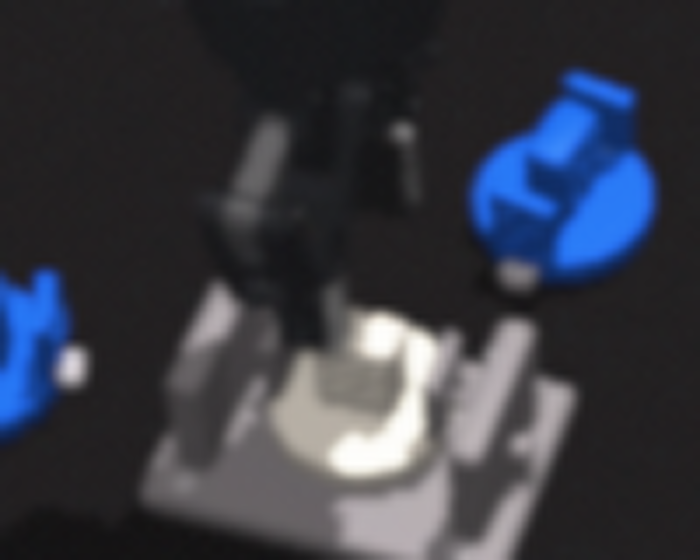

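```bash
python3 -c "
from h import *
c=dict(np.load('side1.npz'));p=proj(c,[.537,-.28,.06])[0].astype(int)
q=[[.537,-.28,.056],[.523,-.272,.056],[.551,-.272,.056],[.551,-.288,.056],[.523,-.288,.056],[.537,-.255,.087],[.537,-.305,.087]]
print(((proj(c,q)-[p[0]-50,p[1]-45])*7).round())"
```

```text
[[351. 328.]
 [316. 300.]
 [401. 316.]
 [386. 356.]
 [300. 339.]
 [368. 204.]
 [320. 327.]]
```

```bash
python3 -m jog '{"dp":[[0.1,-0.1,1],[0.2,-0.2,2],[0.2,-0.2,3],[0.2,-0.2,4],[0.2,-0.2,5],[0.2,-0.2,5.3],[0.2,-0.2,5.3],[0.2,-0.2,5.3]],"twist":[[0,0,0],[0,0,0],[0,0,0],[0,0,0],[0,0,0],[0,0,0],[0,0,0],[0,0,0]]}'
python3 -m jog '{"dp":[[0,0,0],[0,0,0],[0,0,0],[0,0,0],[0,0,0],[0,0,0],[0,0,0],[0,0,0]],"twist":[[0,0,0],[0,0,0],[0,0,0],[0,0,0],[0,0,0],[0,0,0],[0,0,0],[0,0,0]]}' 0 40
```

```text
clock: 3.15
eef_pos: [0.538, -0.2797, 0.0275]
orientation: [1.0, -0.031, 0.0, 0.0]
contact_force: [0.0, 0.1, -0.0]
finger_gap: 0.0498
gripper_force: 0.0
clock: 4.15
eef_pos: [0.538, -0.2799, 0.0275]
orientation: [1.0, -0.031, 0.0, 0.0]
contact_force: [-0.9, -1.6, 5.4]
finger_gap: 0.0152
gripper_force: 40.0
```

```bash
python3 -m jog '{"dp":[[0,0,-1],[0,0,-2.5],[0,0,-4.5],[0,0,-7],[0,0,-9.5],[0,0,-11.5],[0,0,-12.5],[0,0,-12.5]],"twist":[[0,0,0],[0,0,0],[0,0,0],[0,0,0],[0,0,0],[0,0,0],[0,0,0],[0,0,0]]}'
python3 -c "
from h import *
c=snap('side');p=proj(c,[.538,-.28,.135])[0].astype(int)
save(c,'s4.png',(p[0]-40,p[1]-30,p[0]+40,p[1]+40),8)
np.savez('side4.npz',**c)
to(.567,.220,.15,-3.5)"
```

```text
clock: 5.15
eef_pos: [0.5379, -0.2795, 0.1528]
orientation: [1.0, -0.031, 0.001, 0.0]
contact_force: [-0.7, -0.6, -1.1]
finger_gap: 0.0155
gripper_force: 39.2
now [ 0.5373 -0.2793  0.1519] yaw -93.5 q7 -1.17 t 5.2
dp [ -0.09 -50.02   0.21] tw [-7.0000e-04  1.0000e-04 -1.5708e+00]
```

View pics/s4.png

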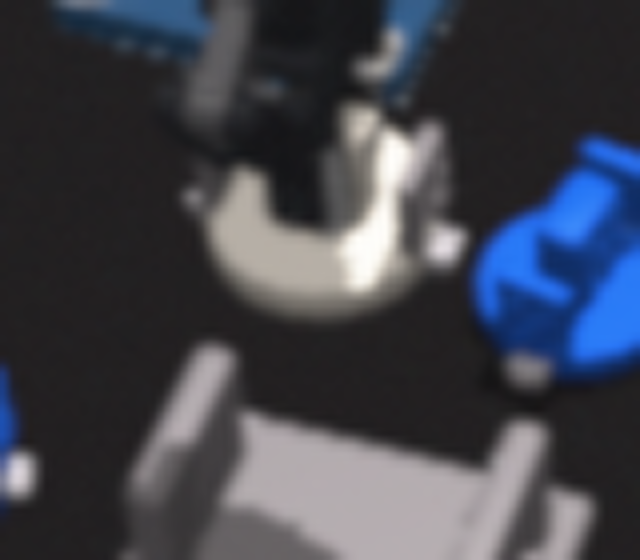

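```bash
python3 - <<'E'
from fit import *
c=dict(np.load('side4.npz')); p=proj(c,[.538,-.28,.135])[0].astype(int)
for dx in(0,.003,.006):
    f=lambda k:(proj(c,k)-[p[0]-40,p[1]-30]+.5)*8-.5
    a,b=f(circ(.5376+dx,-.2794,.1342,.028)),f(circ(.5376+dx,-.2794,.146,.030))
    y=np.radians(-3.5); t=[[.5376+dx+s*.036*np.cos(y),-.2794+s*.036*np.sin(y),.139] for s in(1,-1)]
    print(dx,'bottom',a[:,1].max().round(),'top l/r',b[:,0].min().round(),b[:,0].max().round(),'teeth',f(t).round().tolist())
C=cloud(c); m=C[(np.hypot(C[...,0]-.538,C[...,1]+.28)<.04)&(C[...,2]>.132)&(C[...,2]<.149)]
print(m.mean(0),m.min(0),m.max(0))
E
```

```text
0 bottom 328.0 top l/r 205.0 437.0 teeth [[454.0, 263.0], [194.0, 203.0]]
0.003 bottom 330.0 top l/r 216.0 448.0 teeth [[465.0, 265.0], [205.0, 205.0]]
0.006 bottom 332.0 top l/r 227.0 459.0 teeth [[476.0, 267.0], [216.0, 207.0]]
[ 0.54282848 -0.29251679  0.14600156] [ 0.50333671 -0.30945153  0.13692248] [ 0.57451533 -0.25245982  0.14899751]
```

Cap held: the teeth at (465,245) and (185,197) are centred where the TCP predicts, so there is no x offset. Now I carry it to the housing.

```bash
python3 -m jog '{"dp":[[0,-3,-1],[0,-8,-2],[0,-13.5,-2],[0,-19,-2],[0,-24.5,-2],[0,-30,-2],[0,-35,-2],[0,-39,-2]],"twist":[[0,0,-0.12],[0,0,-0.27],[0,0,-0.43],[0,0,-0.6],[0,0,-0.77],[0,0,-0.94],[0,0,-1.11],[0,0,-1.28]]}'
python3 -c "
from h import *
to(.567,.220,.13,-3.5)"
```

```text
clock: 6.2
eef_pos: [0.5605, 0.1123, 0.171]
orientation: [0.818, 0.576, -0.001, -0.001]
contact_force: [0.8, -0.5, -2.3]
finger_gap: 0.0155
gripper_force: 39.3
now [0.5605 0.1123 0.171 ] yaw -19.72 q7 -0.8 t 6.2
dp [10.36 -3.02  4.11] tw [-0.0023 -0.     -0.2832]
```

```bash
python3 -m jog '{"dp":[[2.5,-0.7,0.5],[5.5,-1.6,2],[8.5,-2.5,3.5],[10.36,-3.02,5],[10.36,-3.02,6.5],[10.36,-3.02,7.6],[10.36,-3.02,7.6],[10.36,-3.02,7.6]],"twist":[[0,0,-0.1],[0,0,-0.2],[0,0,-0.283],[0,0,-0.283],[0,0,-0.283],[0,0,-0.283],[0,0,-0.283],[0,0,-0.283]]}'
python3 - <<'E'
from fit import *
c=snap('side'); np.savez('side5.npz',**c); p=proj(c,[.567,.22,.07])[0].astype(int)
to(.567,.220,.0645,-3.5)
cv2.imwrite('pics/s5.png',overlay(c,[],(p[0]-40,p[1]-30,p[0]+40,p[1]+30),9))
s=read_state();x,y,z=s['eef_pos']; f=lambda k:((proj(c,k)-[p[0]-40,p[1]-30]+.5)*9-.5)
a=np.radians(86.5); t=[[x+k*.036*np.cos(a),y+k*.036*np.sin(a),z-.0125] for k in(1,-1)]
d=f(circ(x,y,z-.0055,.03)); print('teeth',f(t).round().tolist(),'disc top l/r',d.min(0).round(),d.max(0).round(),'bot',f(circ(x,y,z-.0175,.028)).max(0).round())
r=f(circ(.567,.22,.06,.046)); print('rim',r.min(0).round(),r.max(0).round()); r=f(circ(.567,.22,.06,.032)); print('mouth',r.min(0).round(),r.max(0).round())
E
```

```text
clock: 7.2
eef_pos: [0.5695, 0.2164, 0.0966]
orientation: [0.732, 0.682, 0.0, 0.0]
contact_force: [-0.1, 0.0, -1.0]
finger_gap: 0.0156
gripper_force: 39.3
now [0.5696 0.2168 0.0968] yaw -4.03 q7 -0.77 t 7.25
dp [ 0.3  -0.28  3.23] tw [ 0.0014 -0.0004 -0.0092]
teeth [[407.0, 183.0], [344.0, 316.0]] disc top l/r [280. 173.] [473. 289.] bot [465. 317.]
rim [223. 217.] [515. 395.]
mouth [267. 244.] [470. 367.]
```

View pics/s5.png

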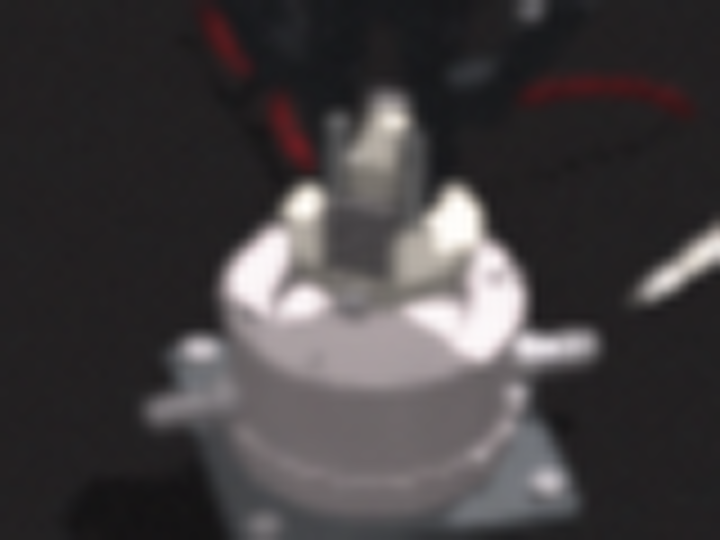

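The rim spans 220–528 and the disc 280–485. Both are shifted +5 px from the prediction, so the target (0.567, 0.220) is consistent. The tooth at (352,305) points at the near slot. Now I descend.

```bash
python3 -m jog '{"dp":[[0.15,-0.14,0],[0.3,-0.28,0.3],[0.3,-0.28,0.6],[0.3,-0.28,0.9],[0.3,-0.28,1.2],[0.3,-0.28,1.5],[0.3,-0.28,1.7],[0.3,-0.28,1.7]],"twist":[[0,0,-0.01],[0,0,-0.01],[0,0,-0.01],[0,0,-0.01],[0,0,-0.01],[0,0,-0.01],[0,0,-0.01],[0,0,-0.01]]}'
python3 -c "
from h import *
to(.567,.220,.0645,-3.5)"
```

```text
clock: 8.25
eef_pos: [0.5662, 0.2205, 0.0789]
orientation: [0.728, 0.686, -0.0, -0.0]
contact_force: [-0.4, 0.2, -1.9]
finger_gap: 0.0156
gripper_force: 39.3
now [0.5662 0.2205 0.0789] yaw -3.38 q7 -0.78 t 8.25
dp [-0.05  0.08  1.44] tw [-0.0003  0.0001  0.0021]
```

```bash
python3 -m jog '{"dp":[[-0.05,0.05,0.1],[-0.05,0.05,0.2],[-0.05,0.05,0.3],[-0.05,0.05,0.4],[-0.05,0.05,0.5],[-0.05,0.05,0.6],[-0.05,0.05,0.7],[-0.05,0.05,0.7]],"twist":[[0,0,0],[0,0,0],[0,0,0],[0,0,0],[0,0,0],[0,0,0],[0,0,0],[0,0,0]]}'
```

```text
clock: 9.25
eef_pos: [0.5667, 0.22, 0.072]
orientation: [0.728, 0.686, -0.0, -0.0]
contact_force: [-0.3, -0.6, -3.2]
finger_gap: 0.0151
gripper_force: 39.3
```

```bash
python3 -m jog '{"dp":[[0,0,0.15],[0,0,0.3],[0,0,0.45],[0,0,0.6],[0,0,0.7],[0,0,0.75],[0,0,0.75],[0,0,0.75]],"twist":[[0,0,0],[0,0,0],[0,0,0],[0,0,0],[0,0,0],[0,0,0],[0,0,0],[0,0,0]]}'
```

```text
clock: 10.25
eef_pos: [0.5668, 0.2201, 0.0646]
orientation: [0.728, 0.686, 0.0, -0.0]
contact_force: [-0.8, 0.0, -2.3]
finger_gap: 0.0155
gripper_force: 39.3
```

```bash
python3 -m jog '{"dp":[[0,0,0.05],[0,0,0.1],[0,0,0.15],[0,0,0.2],[0,0,0.2],[0,0,0.2],[0,0,0.2],[0,0,0.2]],"twist":[[0,0,0],[0,0,0],[0,0,0],[0,0,0],[0,0,0],[0,0,0],[0,0,0],[0,0,0]]}'
```

```text
clock: 11.25
eef_pos: [0.567, 0.2201, 0.0636]
orientation: [0.728, 0.686, 0.0, 0.0]
contact_force: [-1.0, -0.4, 6.3]
finger_gap: 0.0154
gripper_force: 40.5
```

Contact with the floor at TCP z ≈ 0.064, so the cap is seated. Release and rise.

```bash
python3 -m jog '{"dp":[[0,0,0],[0,0,0],[0,0,0],[0,0,0],[0,0,-1],[0,0,-3],[0,0,-6],[0,0,-9]],"twist":[[0,0,0],[0,0,0],[0,0,0],[0,0,0],[0,0,0],[0,0,0],[0,0,0],[0,0,0]]}' 5
python3 -m jog '{"dp":[[0,0,0],[0,0,-1],[0,0,-1],[0,0,-1],[0,0,-1],[0,0,-1],[0,0,-1],[0,0,-1]],"twist":[[0,0,-0.17],[0,0,-0.34],[0,0,-0.51],[0,0,-0.68],[0,0,-0.85],[0,0,-1.02],[0,0,-1.19],[0,0,-1.36]]}' 8.54
python3 - <<'E'
from fit import *
c=snap('side'); np.savez('side6.npz',**c); p=proj(c,[.567,.22,.07])[0].astype(int)
to(.567,.220,.11,86.5)
cc=capcurves(.567,.22,np.radians(86.5),.046)
cv2.imwrite('pics/s6.png',np.hstack([overlay(c,k,(p[0]-28,p[1]-26,p[0]+28,p[1]+30),7) for k in([],cc)]))
E
```

```text
clock: 12.25
eef_pos: [0.5668, 0.2201, 0.1542]
orientation: [0.728, 0.686, 0.0, 0.0]
contact_force: [0.0, 0.8, 0.1]
finger_gap: 0.05
gripper_force: 0.0
clock: 13.25
eef_pos: [0.567, 0.2199, 0.1634]
orientation: [0.132, 0.991, 0.0, 0.0]
contact_force: [0.3, -0.6, 0.9]
finger_gap: 0.0855
gripper_force: 0.0
now [0.5671 0.2197 0.1631] yaw 75.02 q7 0.4 t 13.3
dp [0.02 0.03 5.31] tw [ 2.000e-04  6.000e-04 -2.004e-01]
```

View pics/s6.png

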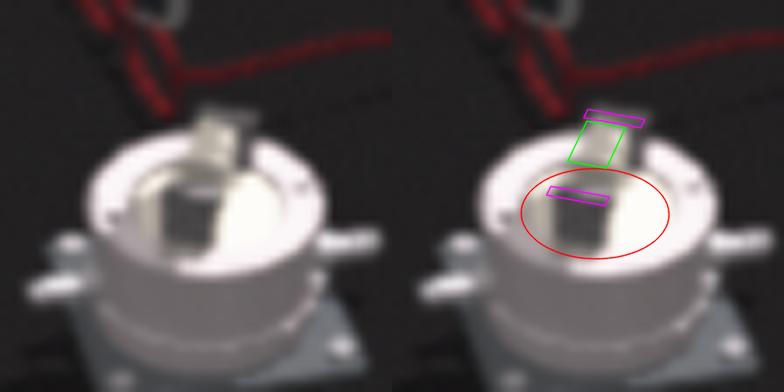

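The cap is seated with its tabs on the slot line, matching the overlay; the tab is at left-panel (190,215). The dots are at (110,218) and (303,185). Now I go down over the tabs.

```bash
python3 -m jog '{"dp":[[0,0,1],[0,0,3],[0,0,5],[0,0,7],[0,0,8.5],[0,0,9.5],[0,0,10.2],[0,0,10.2]],"twist":[[0,0,-0.1],[0,0,-0.2],[0,0,-0.2],[0,0,-0.2],[0,0,-0.2],[0,0,-0.2],[0,0,-0.2],[0,0,-0.2]]}'
python3 -c "
from h import *
to(.567,.220,.0595,86.5)"
```

```text
clock: 14.3
eef_pos: [0.5667, 0.2201, 0.0604]
orientation: [0.035, 0.999, -0.0, -0.0]
contact_force: [0.1, 0.2, -0.1]
finger_gap: 0.0856
gripper_force: 0.0
now [0.5667 0.2201 0.0604] yaw 86.0 q7 0.46 t 14.3
dp [-0.03 -0.    0.09] tw [-0.0001 -0.0003 -0.0088]
```

```bash
python3 -m jog '{"dp":[[0,0,0.1],[0,0,0.1],[0,0,0.1],[0,0,0.1],[0,0,0.1],[0,0,0.1],[0,0,0.1],[0,0,0.1]],"twist":[[0,0,0],[0,0,0],[0,0,0],[0,0,0],[0,0,0],[0,0,0],[0,0,0],[0,0,0]]}' 0 30
```

```text
clock: 15.3
eef_pos: [0.5673, 0.2198, 0.0615]
orientation: [0.035, 0.999, -0.0, 0.001]
contact_force: [-1.1, -1.2, 8.0]
finger_gap: 0.0455
gripper_force: 32.0
```

```bash
python3 -m jog '{"dp":[[0,0,0],[0,0,0],[0,0,0],[0,0,0],[0,0,0],[0,0,0],[0,0,0],[0,0,0]],"twist":[[0,0,0.05],[0,0,0.12],[0,0,0.19],[0,0,0.26],[0,0,0.33],[0,0,0.4],[0,0,0.46],[0,0,0.52]]}'
python3 -c "
from h import *
to(.567,.220,.0595,26.5); print(read_state()['wrist_torque'])"
```

```text
clock: 16.3
eef_pos: [0.5683, 0.2202, 0.0615]
orientation: [0.292, 0.957, 0.001, 0.002]
contact_force: [0.1, -0.4, 4.2]
finger_gap: 0.0462
gripper_force: 31.6
now [0.5683 0.2202 0.0615] yaw 56.1 q7 0.04 t 16.3
dp [ 0.1  -0.09  0.2 ] tw [0.0032 0.0023 0.5167]
[-0.3644229   0.01784211  0.11841159]
```

```bash
python3 -m jog '{"dp":[[0,0,0],[0,0,0],[0,0,0],[0,0,0],[0,0,0],[0,0,0],[0,0,0],[0,0,0]],"twist":[[0,0,0.07],[0,0,0.14],[0,0,0.21],[0,0,0.28],[0,0,0.35],[0,0,0.42],[0,0,0.48],[0,0,0.517]]}'
python3 -c "
from h import *
to(.567,.220,.0595,26.5); print(read_state()['wrist_torque'])
c=snap('side'); p=proj(c,[.567,.22,.07])[0].astype(int); save(c,'s7.png',(p[0]-30,p[1]-35,p[0]+30,p[1]+25),9)"
```

```text
clock: 17.3
eef_pos: [0.5682, 0.2198, 0.0615]
orientation: [0.526, 0.85, 0.001, 0.002]
contact_force: [0.3, -1.4, 6.4]
finger_gap: 0.0463
gripper_force: 31.7
now [0.5682 0.2198 0.0615] yaw 26.51 q7 -0.37 t 17.3
dp [ 0.07 -0.1   0.2 ] tw [0.003  0.0017 0.0002]
[-0.43608443  0.04946534  0.15071565]
```

View pics/s7.png

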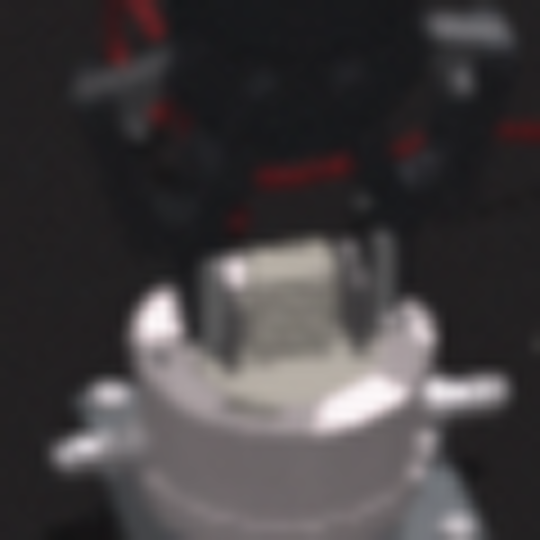

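The cap turned with the gripper: the rib is broadside at (290,310), in line with the ports. Release, then rise.

```bash
python3 -m jog '{"dp":[[0,0,0],[0,0,0],[0,0,0],[0,0,0],[0,0,0],[0,0,-1],[0,0,-4],[0,0,-8]],"twist":[[0,0,0],[0,0,0],[0,0,0],[0,0,0],[0,0,0],[0,0,0],[0,0,0],[0,0,0]]}' 8.54
python3 -m jog '{"dp":[[0,0,-3],[-4,-4,-6],[-8,-8,-8],[-12,-12,-8],[-15,-15,-8],[-17,-17,-8],[-17,-17,-8],[-17,-17,-8]],"twist":[[0,0,0],[0,0,0],[0,0,0],[0,0,0],[0,0,0],[0,0,0],[0,0,0],[0,0,0]]}'
python3 - <<'E'
from fit import *
a=snap('top'); b=snap('side'); p=proj(b,[.567,.22,.07])[0].astype(int); cc=capcurves(.567,.22,np.radians(26.5),.046)[1:]
q=proj(a,[.567,.22,.07])[0].astype(int); g=lambda p:(p[0]-28,p[1]-28,p[0]+28,p[1]+28)
cv2.imwrite('pics/f8.png',np.vstack([np.hstack([overlay(c,k,g(w),5.3) for k in([],cc)]) for c,w in((a,q),(b,p))]))
P=cloud(a).reshape(-1,3); m=P[(np.hypot(P[:,0]-.567,P[:,1]-.22)<.02)&(P[:,2]>.085)&(P[:,2]<.1)]
print(len(m),m.mean(0),cv2.minAreaRect((m[:,:2]*1000).astype(np.float32)))
E
```

```text
clock: 18.35
eef_pos: [0.5663, 0.2198, 0.1403]
orientation: [0.525, 0.851, -0.001, -0.001]
contact_force: [1.0, 0.1, 1.6]
finger_gap: 0.0853
gripper_force: 0.0
clock: 19.35
eef_pos: [0.4913, -0.0068, 0.2202]
orientation: [0.525, 0.851, 0.001, 0.0]
contact_force: [0.3, -0.2, 0.6]
finger_gap: 0.0856
gripper_force: 0.0
97 [0.56624817 0.22036682 0.09069763] ((566.1553344726562, 221.22805786132812), (27.385541915893555, 17.757169723510742), 25.225934982299805)
```

View pics/f8.png

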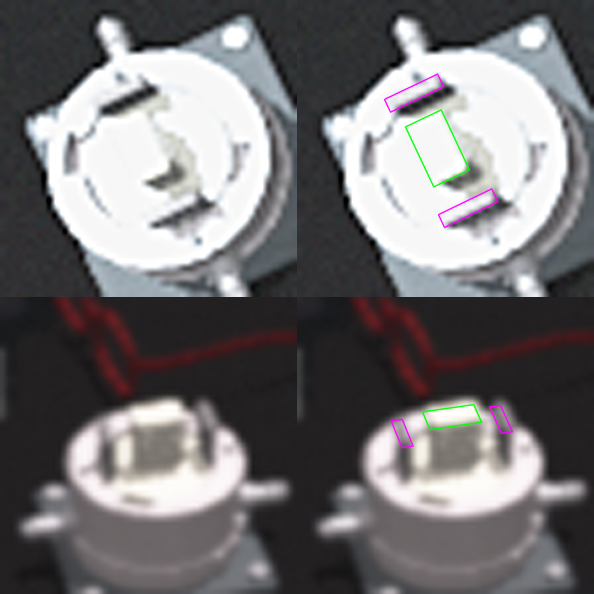

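Both views show the rib and tabs on the line of the dots at (120,76) and (199,241). The fitted yaw is 25.2° against about 25.6° for the dots. The rib top is at 0.091 m, so the cap is fully down, and the tabs stand at their free width. I'm handing in.

```bash
python3 -c "
from h import *
print(ticket.job_done())"
```

```text
the job is handed in; nothing more can be done
None
```

The cap is seated in the housing, turned clockwise onto the dots and let go with both tabs sprung out, and the job is handed in at about 19 s of the 64 s; the bystanders were not touched, and no verdict came back.

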